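Clamp the dicer's blade grid with the T-key

ROBOT

A 6-joint arm with a two-finger parallel gripper is mounted at the origin on a cart in front of the work surface, level with it; the furniture and walls round the work are solid. World frame = base frame: x ahead of the robot, y to its left, z up, the work surface at z = 0. Lengths are in m, angles in degrees, forces in N, time in s.
With the tool pointing down it reaches from about 0.375 to 0.825 m from the base axis. Payload 5.5 kg.
Tool frame: the origin (TCP) lies at the very end of the fingers, on their centre line; the grasp point (between the pads) lies 19 mm behind it (r.grip_depth is the distance from the TCP to the grasp point, in m); x points along the fingers, y is the direction in which the jaws open and shut, and the axes are right-handed (so a half turn about x gives the same grasp; the last joint's range is limited). The gripper opens to 85 mm and grips with 20 to 120 N. Pads are 22 mm wide; open, the fingers measure 114 mm over their backs; the gripper's body (76 mm by 85 mm) begins 54 mm behind the grasp point. The pads swing forward as they close: fully open they stand 13 mm farther back than shut.
Start: joints at [-72.078, 17.962, -2.699, 69.339, 0, 90], TCP at [0.185, -0.571, 0.202] pointing down, gripper open.
Joint ranges: [-152.73, 152.73], [-39.44, 99.34], [-58.76, 71.6], [-118.89, 123.64], [-81.53, 83.1], [-180, 180]. Speed limits (degrees/s): [136.94, 136.94, 172.46, 180, 180, 180].

INTERFACE

Orientations are given as a 3x3 rotation matrix whose columns are the frame's x, y, z axes.
In Python, from station import r gives the robot as it stands.
- The arm moves only by the tool play_rows, never from a script. Its argument "motion" is a list that holds one entry, the list of rows, each a list of 6 numbers: the shift along the tool's x, y, z each as a share of 0.2 m, from -1 to 1, then the turn, a rotation vector about the tool's x, y, z each as a share of pi/4 rad, from -1 to 1. In form: [[[tx, ty, tz, wx, wy, wz], ...]]. A call has 1 to 10 rows; each row is the pose to reach, as a shift and turn from the pose commanded when the call began, along the tool's axes at that moment; what a row does not reach only later rows make up. A row lasts 1/8 s, in which the tool goes at most 62.5 mm and 10.7 degrees, less where a joint would pass 70% of its speed; a pose out of reach is approached as far as the arm can. A call with a number of a shift or a turn outside -1 to 1 is refused whole. A call with a gripper value outside its range is refused whole. "claw" is the opening, from 0 (shut) to 1 (fully open), set as the call begins (left out, the last holds). The fingers move at their own pace and stop on an object; "squeeze" is the grip in N (left out, the last holds). Time passes only in rows, so rows that repeat a pose let the fingers close. It gives the time, the measured TCP pose, the force and the opening at its end, in the units of the state.
- r.get_obs(): the state, without advancing time (a new reading comes with each control period).
- r.get_image(name): name is "side" or "top" or "wrist"; returns a dict with "frame" (420x560x3 uint8, red, green, blue), "mtx" (3x3 intrinsics, pixels), "camera_from_world" (4x4, takes a point from world to camera coordinates); the wrist camera has in their place "hand_eye" (4x4, takes a point from camera to tool coordinates, whose origin is the TCP and whose axes are the tool frame's). Camera axes: x right, y down, z forward; pixel columns grow to the right and rows downward; lengths in m; the calibration is good to about 2 mm. A picture is of the moment at which its call begins: read the wrist's pose just before it. There is no depth.
- r.close_job(): hands the job in, once; it reports no verdict.
The state is a dict: "clock": time; "joints": joint angles; "qvel": joint speeds; "joint_efforts": joint torques, N m; "ee_pos": TCP position; "eef_rot": TCP orientation; "force": force on the tool from outside, world axes, zero at the start; "wrist_torque": the same for the moment, N m; "finger_gap": opening from 0.0 (shut) to 1.0 (fully open).
Only numpy, scipy, OpenCV 4.12 (cv2) and the standard library are available. Lean on these libraries where they do the work, as an engineer would, in place of code of your own. Each camera call takes 0.05 s, during which the arm holds its last target. There are 200 camera calls.

TASK

The blade grid has been put back loose in the bench dicer. Take the T-key and with it turn both square-headed cam screws clockwise until each cam grips the grid firmly against the back stop, stopping when you feel it bite and not forcing it further, because the thin grid bows; then stand the key upright on the worktop again. Turn the screws only with the key, and leave the tin, ramekin, garlic and potato where they are.

Things in the scene. Friction and masses are not known exactly. Their poses are not given: they have to be found in the camera images.
- dicer: Bench dicer, fixed: aluminium deck 206 (x) x 180 (y) mm, top 76 mm over the worktop, on legs over a pan; a pusher plate with white studs stands open at its back (+x), 265 mm high. Origin on the worktop under the deck's middle, z up. On the deck, from -x to +x: two cam screws, axes upright at x = -61, y = +42 (l) and -42 mm (r); the grid between low side guides; a steel back stop bar.
- grid: Blade grid, loose: square steel frame 120 x 120 x 12 mm with crossed blades, lying on the deck with some mm of play. Origin at the centre of its underside, z up. The cams push it to the dicer's +x against the back stop; that stop is adjustable and not measured, so the angle at which the cams bite differs each time.
- turn_l (a joint): Turn of the left (+y) cam screw, rad, growing clockwise seen from above; starts loose at 0 to 0.3. At 0 its head's flats are parallel to the dicer's x and y. Captive (does not rise or sink), friction about 0.1 N m, stays where left. The cam bites somewhere between 1.0 and 1.6; then each 0.1 rad adds many newtons. Mechanical end 2.1, far too tight.
- turn_r (a joint): The same for the right (-y) cam screw.
- cam_l: Left cam screw, turns with turn_l. Origin on its axis at the deck's top, z up, x = dicer's x at joint 0. Upward: dark eccentric disc (radius 17, 6 mm off axis) that presses the grid's front edge, a flat nose that swings over the grid, a shoulder with its top 17.6 mm over the deck, a square head 18 x 18 mm, sides along body x and y, up to 37.6 mm, the top 6 mm tapered to 11 mm.
- cam_r: Right cam screw, the same.
- head_l (a point): Middle of the top of the left square head, 37.6 mm over the deck, on the axis.
- head_r (a point): Middle of the top of the right square head.
- t_key: T-key, loose, 0.2 kg, stands on its socket. Origin: centre of the socket's mouth (underside), z up. Square socket 38 x 38 x 32 mm, bore 22 x 22 mm, 23 deep, open downward, sides along body x and y. Round shaft above; on top a flat-sided bar 110 long (x), 16 thick (y), 18 high, 100 to 118 mm over the mouth. Fully on a head, the mouth rests on the shoulder, 17.6 mm over the deck.
- key_bar (a point): Middle of the key's cross bar, 109 mm over the mouth; grip it here across its 16 mm.
- key_mouth (a point): Centre of the key's socket mouth, the body's origin.
- tin: Bystander: low steel tin, 86 mm across, 40 mm high. Origin at its underside.
- ramekin: Bystander: brown ramekin, 69 mm across, 34 mm high. Origin at its underside.
- garlic_bulb: Bystander: garlic bulb, 50 mm. Origin at its underside.
- potato: Bystander: potato, 50 x 89 x 44 mm. Origin at its underside.
There are look-alikes about, which are no part of the job. There is more than one size of the grid; the job needs the smaller.

How it is judged (in metres and radians):
On the way, in this order (a step that is already met when the one before it is completed fails the run):
1. the held T-key sits on one of the two square heads (contact force between the fingers and t_key above 1 N and ((horizontal distance between key_mouth and head_l below 0.005 m and z of key_mouth in the frame of cam_l below 0.029 m and angle between t_key's own z axis and vertical below 0.12 rad) or (horizontal distance between key_mouth and head_r below 0.005 m and z of key_mouth in the frame of cam_r below 0.029 m and angle between t_key's own z axis and vertical below 0.12 rad))), for 0.1 s.
2. one cam grips the grid with more than 6 N while the held key sits on its head (((contact force between the fingers and t_key above 1 N and (horizontal distance between key_mouth and head_l below 0.005 m and z of key_mouth in the frame of cam_l below 0.029 m and angle between t_key's own z axis and vertical below 0.12 rad) and contact force between cam_l and grid above 6 N) or (contact force between the fingers and t_key above 1 N and (horizontal distance between key_mouth and head_r below 0.005 m and z of key_mouth in the frame of cam_r below 0.029 m and angle between t_key's own z axis and vertical below 0.12 rad) and contact force between cam_r and grid above 6 N))), for 0.1 s.
3. both cams grip the grid with more than 6 N each, while the held key sits on one of the heads (all of step 1 and contact force between each of cam_l, cam_r and grid above 6 N), for 0.1 s.
At the end, for the whole second after the job is handed in: Each cam presses on the grid with more than 6 N (and never went over 120 N), and the T-key stands upright (within 0.08 rad) with its socket on the worktop; key, cams and grid are at rest (contact force between each of cam_l, cam_r and grid above 6 N and angle between t_key's own z axis and vertical below 0.08 rad and height (world z) of t_key between -0.006 and 0.006 m and linear speed of each of t_key, grid below 0.02 m/s and velocity of joint each of turn_l, turn_r below 0.05 rad/s); the robot touches nothing.
It fails at once if a cam is forced: more than 120 N on the grid (contact force between any of cam_l, cam_r and grid above 120 N).
It fails at once if the gripper touches a cam screw itself (contact force between any of the arm, the fingers and cam_l above 1 N or contact force between any of the arm, the fingers and cam_r above 1 N).
It fails at once if the tin, ramekin, garlic or potato is displaced by more than 30 mm (distance of any of tin, ramekin, garlic_bulb, potato from where it was at the start of the episode above 0.03 m).
It also fails if it takes over 72 s, if anything falls off the work surface, if the arm or the gripper's body presses on something with over 40 N, if the wrist force passes 120 N, or if a joint passes its speed limit or range.

## Working session

There is one attempt and no reset: what is moved stays moved. The work goes in short steps, Python scripts to look and compute and a tool call to move; the robot and the scene stay as the last step left them, time stands still between calls to the robot, and variables do not carry over. Pictures are saved under pics/ and viewed, and the job is handed in when it is done.

Besides the shell and the picture viewer there is one more tool, called as name(argument=value, ...) on one line, values as JSON. play_rows: Moves the arm, as the interface text tells. Its arguments: {"type":"object","properties":{"motion":{"type":"array","items":{"type":"array","items":{"type":"array","items":{"type":"number"}}}},"claw":{"type":"number"},"squeeze":{"type":"number"}},"required":["motion"]}

```bash
mkdir -p pics; ls; python3 - <<'E'
from station import r
import cv2,json
o=r.get_obs();print(o)
for n in ["side","top","wrist"]:
    d=r.get_image(n);cv2.imwrite(f"pics/{n}0.png",d["frame"][:,:,::-1]);print(n,{k:v.tolist() for k,v in d.items() if k!="frame"})
E
```

```text
pics
{'clock': 0.0, 'joints': array([-7.20790433e+01,  1.80036286e+01, -2.75556671e+00,  6.93395787e+01,
        5.65160706e-04,  9.00004691e+01]), 'qvel': array([-0.0201341 , -0.02493213, -0.02461365,  0.03282057, -0.11053462,
        0.00414573]), 'joint_efforts': array([-1.70294461e-03, -5.39586747e+01,  3.39750409e+01,  1.91253587e-02,
        1.73067392e-04, -2.11877023e-06]), 'ee_pos': array([ 0.18442927, -0.57027918,  0.20103026]), 'eef_rot': array([[-5.21076317e-04,  3.07696408e-01, -9.51484445e-01],
       [ 1.64332454e-03, -9.51483026e-01, -3.07696849e-01],
       [-9.99998514e-01, -1.72393128e-03, -9.84978607e-06]]), 'force': array([0.48032318, 0.00341345, 0.95154112]), 'wrist_torque': array([-0.01770048, -0.00259148, -0.04167793]), 'finger_gap': 0.9996257940696299}
side {'mtx': [[390.75283850429673, 0.0, 279.2782774620703], [0.0, 390.75283850429673, 211.0734607706947], [0.0, 0.0, 1.0]], 'camera_from_world': [[0.9723730693714462, -0.2329721470485246, 0.014648981560269801, -0.5484533704812047], [-0.13803699961327998, -0.6244733090725628, -0.7687515027586789, 0.1285246016638
[... 280 characters left out ...]
, -0.9994547785717844, 0.02900529803503983, -0.060933718835953214], [-0.9972558884359899, -0.017825178311175947, -0.07185371248529451, 0.5469225977604529], [0.07233156091099409, -0.027792240071646025, -0.9969933483669686, 1.1735474520882914], [0.0, 0.0, 0.0, 1.0]]}
wrist {'mtx': [[328.74918811241605, 0.0, 273.3871119868228], [0.0, 328.74918811241605, 208.96471201326116], [0.0, 0.0, 1.0]], 'hand_eye': [[-0.00023039450239286416, -0.26364548977166324, 0.9646196155176567, -0.17037725379208488], [0.999999305319413, -0.0011758190119221445, -8.252479594887767e-05, -0.00029488286133805275], [0.0011559753734451627, 0.9646189264018772, 0.26364557752449586, -0.06699661124915059], [0.0, 0.0, 0.0, 1.0]]}
```

View pics/side0.png

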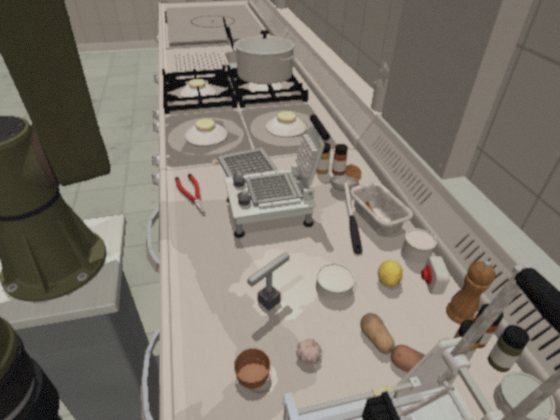

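View pics/top0.png

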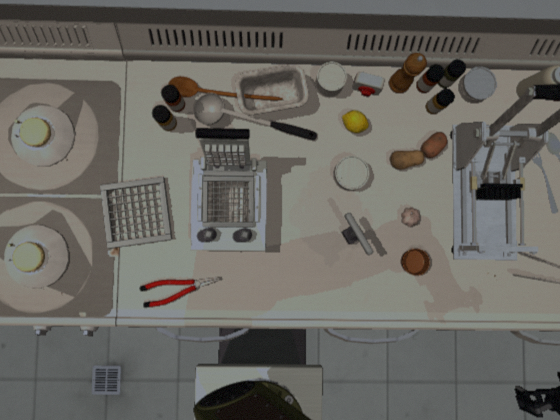

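View pics/wrist0.png

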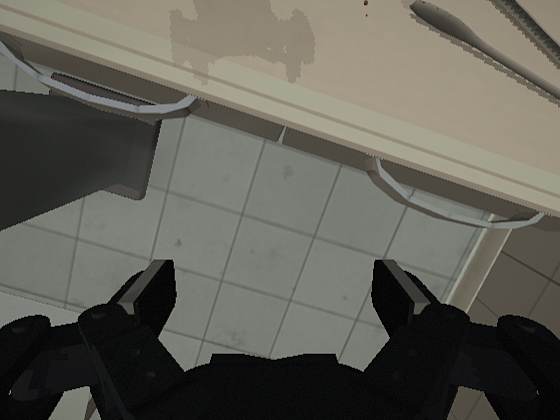

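The top view shows the dicer at about (228,205) with heads near (207,236) and (241,236), and the key bar from (346,215) to (370,252). The side view shows the key bar at (268,268) and its socket at (268,297). I'll zoom in on both.

```bash
python3 - <<'E'
import cv2
t=cv2.imread("pics/top0.png");s=cv2.imread("pics/side0.png")
a=cv2.resize(t[190:270,315:415],None,fx=4,fy=4,interpolation=3);b=cv2.resize(t[180:260,180:280],None,fx=4,fy=4,interpolation=3)
c=cv2.resize(s[240:320,230:330],None,fx=4,fy=4,interpolation=3);d=cv2.resize(s[155:235,218:318],None,fx=4,fy=4,interpolation=3)
import numpy as np
cv2.imwrite("pics/z0.png",cv2.resize(np.vstack([np.hstack([a,b]),np.hstack([c,d])]),(750,600)) if 0 else np.vstack([np.hstack([a,b]),np.hstack([c,d])])[:600])
E
```

```text
(no output)
```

View pics/z0.png

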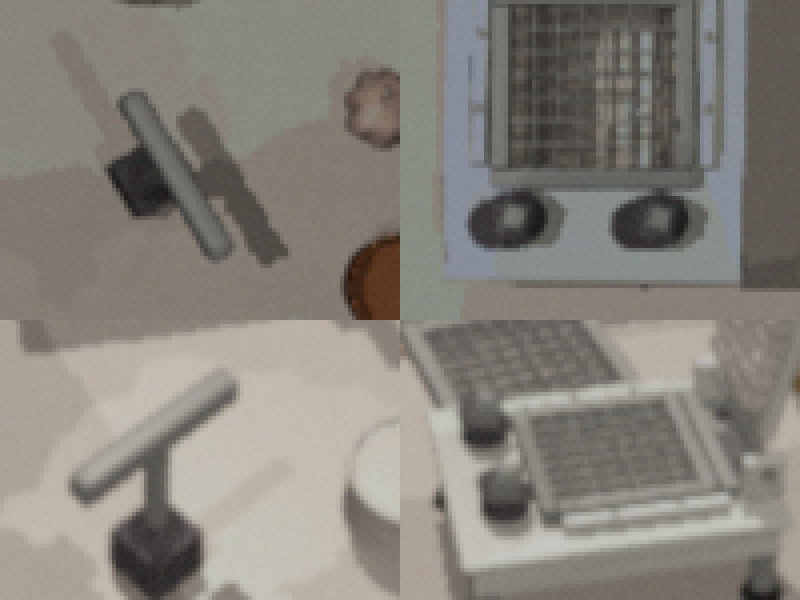

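```bash
cat > h.py <<'E'
import numpy as np,cv2
from station import r
def ray(d,uv,o=None):
    v=np.linalg.inv(d["mtx"])@np.array([uv[0],uv[1],1.])
    if "hand_eye" in d:
        H=d["hand_eye"]; R=o["eef_rot"]; return o["ee_pos"]+R@H[:3,3], R@H[:3,:3]@v
    M=d["camera_from_world"]; return -M[:3,:3].T@M[:3,3], M[:3,:3].T@v
def on(d,uv,z,o=None):
    c,v=ray(d,uv,o); return c+v*(z-c[2])/v[2]
def proj(d,p,o=None):
    p=np.asarray(p,float)
    if "hand_eye" in d:
        H=d["hand_eye"]; q=H[:3,:3].T@(o["eef_rot"].T@(p-o["ee_pos"])-H[:3,3])
    else: M=d["camera_from_world"]; q=M[:3,:3]@p+M[:3,3]
    q=d["mtx"]@q; return q[:2]/q[2]
E
cat > m.py <<'E'
from h import *
d=r.get_image("top");s=r.get_image("side")
a=on(d,(347.75,214.5),.118);b=on(d,(369.25,253),.118)
print("bar",a,b,(a+b)/2,np.linalg.norm(a-b),np.degrees(np.arctan2(*(a-b)[1::-1])))
l=on(d,(209.25,234.25),.1136);q=on(d,(244.25,234.5),.1136)
print("heads",l,q,np.linalg.norm(l-q),np.degrees(np.arctan2(-(l-q)[0],(l-q)[1])))
e=on(d,(190.75,249.7),.076);f=on(d,(265,252),.076);print("edge",e,f,np.degrees(np.arctan2(-(e-f)[0],(e-f)[1])))
c=on(s,(230+84/4,240+(490-320)/4),.109);g=on(s,(230+226/4,240+(382-320)/4),.109);print("side bar",c,g,(c+g)/2)
print("side heads",on(s,(218+(483-400)/4,155+(400-320)/4),.1136),on(s,(218+(502-400)/4,155+(475-320)/4),.1136))
E
python3 m.py
```

```text
bar [ 0.52855153 -0.20313918  0.118     ] [ 0.43999603 -0.25372315  0.118     ] [ 0.48427378 -0.22843116  0.118     ] 0.10198438770399176 29.735532552393128
heads [0.47745816 0.11749115 0.1136    ] [0.47819336 0.03671418 0.1136    ] 0.08078031440645345 0.5214706277090482
edge [0.44053385 0.16507287 0.076     ] [ 0.43775985 -0.01184892  0.076     ] -0.898280588777093
side bar [ 0.4429957  -0.25530728  0.109     ] [ 0.53074573 -0.1988098   0.109     ] [ 0.48687071 -0.22705854  0.109     ]
side heads [0.47705809 0.11781117 0.1136    ] [0.47580526 0.03175886 0.1136    ]
```

```bash
cat >> h.py <<'E'
def plan(p,yaw=None):
    "shares for a call to reach TCP p with jaw (y) heading yaw, tool down"
    o=r.get_obs(); R=o["eef_rot"]; d=R.T@(np.array(p)-o["ee_pos"])/.2
    h=np.degrees(np.arctan2(R[1,1],R[0,1])); w=0
    if yaw is not None: w=-((yaw-h+180)%360-180)/45
    tilt=np.degrees(np.arccos(-R[2,0]))
    print("t=%.2f pos"%o["clock"],o["ee_pos"].round(4),"head %.1f tilt %.2f"%(h,tilt),"j",o["joints"].round(0),"F",o["force"].round(1),"T",o["wrist_torque"].round(3),"gap %.3f"%o["finger_gap"])
    print("shares",d.round(3),"wx %.3f"%w)
E
python3 -c "
from h import *
plan((.30,-.32,.26));plan((.47,-.24,.26))"
```

```text
t=0.25 pos [ 0.1846 -0.5706  0.2015] head -72.1 tilt 0.05 j [-72.  18.  -3.  69.   0.  90.] F [-0.2  0.1  1. ] T [-0.005 -0.004 -0.005] gap 0.997
shares [-0.292 -1.015 -0.935] wx 0.000
t=0.25 pos [ 0.1846 -0.5706  0.2015] head -72.1 tilt 0.05 j [-72.  18.  -3.  69.   0.  90.] F [-0.2  0.1  1. ] T [-0.005 -0.004 -0.005] gap 0.997
shares [-0.292 -1.134 -1.867] wx 0.000
```

play_rows(motion=[[[-0.3,-0.25,-0.25,-0.2,0,0],[-0.3,-0.5,-0.5,-0.4,0,0],[-0.3,-0.75,-0.7,-0.6,0,0],[-0.3,-1,-0.93,-0.8,0,0],[-0.3,-1,-0.93,-1,0,0]]])

```text
clock: 0.88
ee_pos: [0.3006, -0.321, 0.2622]
eef_rot: [[0.001, 0.893, -0.449], [-0.0, -0.449, -0.893], [-1.0, 0.001, -0.0]]
force: [-0.7, -0.1, 0.1]
finger_gap: 1.0
```

play_rows(motion=[[[0,0,0,-0.25,0,0],[0,0,0,-0.5,0,0],[0,0,0,-0.75,0,0],[0,0,0,-1,0,0]]])

```text
clock: 1.38
ee_pos: [0.3, -0.3232, 0.2619]
eef_rot: [[0.0, 0.96, 0.28], [-0.0, 0.28, -0.96], [-1.0, 0.0, 0.0]]
force: [-0.1, -0.9, 0.9]
finger_gap: 0.999
```

play_rows(motion=[[[0,0,0,-0.25,0,0],[0,0,0,-0.5,0,0],[0,0,0,-0.75,0,0],[0,0,0,-1,0,0]]])

```text
clock: 1.88
ee_pos: [0.3, -0.3233, 0.2619]
eef_rot: [[-0.0, 0.512, 0.859], [0.0, 0.859, -0.512], [-1.0, 0.0, -0.0]]
force: [0.0, -0.1, -0.7]
finger_gap: 1.002
```

play_rows(motion=[[[0,0,0,-0.25,0,0],[0,0,0,-0.5,0,0],[0,0,0,-0.75,0,0],[0,0,0,-1,0,0],[0,0,0,-1,0,0]]])

```text
clock: 2.5
ee_pos: [0.3, -0.3233, 0.2619]
eef_rot: [[-0.0, -0.24, 0.971], [-0.0, 0.971, 0.24], [-1.0, 0.0, -0.0]]
force: [-0.6, 0.2, -0.2]
finger_gap: 1.003
```

```bash
python3 -c "
from h import *
plan((.465,-.24,.26),120)"
```

```text
t=2.50 pos [ 0.3    -0.3233  0.2619] head 103.9 tilt 0.00 j [-47.  -0. -17.  74.  -0. -61.] F [-0.6  0.2 -0.2] T [-0.076 -0.017 -0.009] gap 1.003
shares [0.009 0.207 0.901] wx -0.359
```

play_rows(motion=[[[0,0.07,0.3,-0.15,0,0],[0,0.14,0.6,-0.35,0,0],[0,0.2,0.88,-0.35,0,0],[0,0.2,0.88,-0.35,0,0]]])

```text
clock: 3.0
ee_pos: [0.4641, -0.2405, 0.2612]
eef_rot: [[0.0, -0.496, 0.868], [0.001, 0.868, 0.496], [-1.0, 0.001, 0.0]]
force: [0.1, 0.8, -0.5]
finger_gap: 1.0
```

```bash
python3 -c "
from h import *
o=r.get_obs();d=r.get_image('wrist');cv2.imwrite('pics/w1.png',d['frame'][:,:,::-1])
plan((.484,-.228,.26),120)
print(proj(d,(.485,-.228,.118),o))"
```

```text
t=3.05 pos [ 0.4622 -0.2414  0.2613] head 119.7 tilt 0.07 j [-28.   8.  -7.  75.  -0. -57.] F [ 0.1 -0.6  0.8] T [-0.037  0.082 -0.03 ] gap 1.003
shares [0.006 0.004 0.128] wx -0.007
[273.74236509 213.81538473]
```

View pics/w1.png

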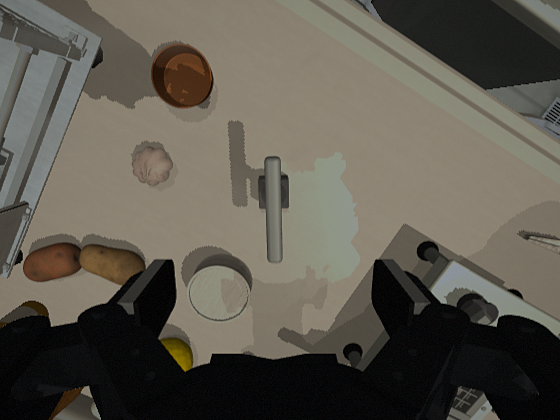

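The wrist view shows the key bar upright from (273,157) to (275,263). That puts it centred between the fingers and aligned with the tool's z to within 1°.

```bash
python3 -c "
from h import *
o=r.get_obs();d=r.get_image('wrist')
g=cv2.cvtColor(d['frame'],7)[140:280,255:300].astype(int)
for y in range(165,262,12): 
    row=g[y-140]; print(y,row[8:34].tolist())
a=on(d,(273,157),.118,o);b=on(d,(274.5,263),.118,o);m=(a+b)/2
print(a,b,m,np.linalg.norm(a-b),np.degrees(np.arctan2(*(b-a)[1::-1])))
m[2]=.091;plan(m,90+np.degrees(np.arctan2(*(b-a)[1::-1])))"
```

```text
165 [142, 45, 83, 92, 102, 115, 115, 115, 118, 113, 125, 132, 135, 134, 118, 104, 86, 101, 147, 142, 139, 141, 141, 136, 136, 137]
177 [67, 53, 80, 88, 99, 112, 116, 113, 115, 117, 121, 127, 133, 134, 122, 109, 96, 51, 37, 40, 40, 38, 49, 39, 89, 151]
189 [47, 47, 71, 88, 96, 108, 114, 116, 113, 116, 119, 127, 131, 132, 125, 111, 99, 75, 44, 48, 50, 63, 65, 63, 57, 73]
201 [58, 57, 64, 87, 92, 102, 112, 113, 113, 116, 119, 124, 128, 131, 129, 115, 103, 85, 50, 52, 52, 55, 66, 66, 59, 75]
213 [126, 127, 102, 69, 87, 97, 109, 114, 115, 114, 119, 122, 126, 130, 133, 117, 103, 89, 96, 135, 129, 126, 125, 126, 134, 130]
225 [138, 142, 144, 42, 82, 90, 102, 109, 110, 113, 116, 119, 123, 129, 131, 120, 106, 90, 82, 146, 139, 139, 140, 139, 140, 140]
237 [136, 141, 141, 83, 70, 86, 94, 109, 110, 111, 113, 116, 121, 125, 128, 125, 109, 94, 67, 149, 141, 141, 140, 141, 140, 140]
249 [135, 138, 141, 123, 49, 81, 91, 106, 108, 109, 114, 116, 118, 123, 126, 129, 112, 96, 76, 121, 142, 138, 137, 139, 138, 138]
261 [134, 134, 139, 140, 74, 72, 88, 100, 109, 110, 111, 115, 117, 122, 124, 131, 108, 100, 88, 134, 142, 140, 140, 138, 137, 138]
[ 0.43463211 -0.25721592  0.118     ] [ 0.52865263 -0.20204394  0.118     ] [ 0.48164237 -0.22962993  0.118     ] 0.10901287313364634 30.40474649692519
t=3.10 pos [ 0.4612 -0.242   0.2615] head 119.6 tilt 0.07 j [-28.   8.  -7.  75.  -0. -57.] F [-0.5  0.2 -0.3] T [-0.007 -0.013 -0.012] gap 0.998
shares [0.852 0.003 0.12 ] wx -0.018
```

play_rows(motion=[[[0.2,0,0.12,-0.033,0,0],[0.45,0,0.12,-0.033,0,0],[0.7,0,0.12,-0.033,0,0],[0.855,0,0.12,-0.033,0,0],[0.855,0,0.12,-0.033,0,0]]])

```text
clock: 3.72
ee_pos: [0.4788, -0.2304, 0.089]
eef_rot: [[-0.005, -0.514, 0.858], [0.002, 0.858, 0.514], [-1.0, 0.004, -0.003]]
force: [-0.3, 0.2, 0.3]
finger_gap: 1.003
```

```bash
python3 -c "
from h import *
o=r.get_obs();d=r.get_image('wrist');cv2.imwrite('pics/w2.png',d['frame'][:,:,::-1])
plan((.4816,-.2296,.09),120.6)"
```

```text
t=3.77 pos [ 0.4806 -0.231   0.0909] head 121.0 tilt 0.10 j [-26.  15. -22.  53.  -0. -57.] F [-0.1 -0.2 -0.3] T [-0.001 -0.029 -0.018] gap 0.998
shares [0.004 0.003 0.008] wx 0.008
```

View pics/w2.png

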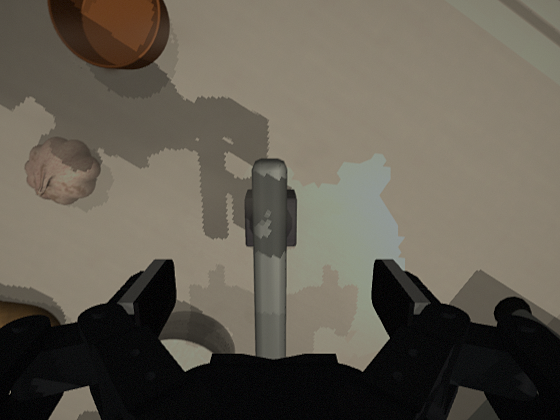

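The bar is centred between the pads at about (270,260), so I'll close on it.

play_rows(motion=[[[0.005,0,0.005,0,0,0],[0.005,0,0.005,0,0,0],[0.005,0,0.005,0,0,0],[0.005,0,0.005,0,0,0],[0.005,0,0.005,0,0,0],[0.005,0,0.005,0,0,0]]], claw=0, squeeze=70)

```text
clock: 4.53
ee_pos: [0.483, -0.2299, 0.0899]
eef_rot: [[-0.0, -0.517, 0.856], [0.0, 0.856, 0.517], [-1.0, 0.0, -0.0]]
force: [1.0, -0.2, 0.5]
finger_gap: 0.0
```

play_rows(motion=[[[-0.2,0,0,0,0,0],[-0.4,0,0,0,0,0],[-0.6,0,0,0,0,0],[-0.8,0,0,0,0,0],[-0.8,0,0,0,0,0]]])

```text
clock: 5.15
ee_pos: [0.485, -0.2309, 0.2533]
eef_rot: [[0.006, -0.517, 0.856], [-0.003, 0.856, 0.517], [-1.0, -0.005, 0.003]]
force: [0.2, 0.3, 0.1]
finger_gap: 0.0
```

```bash
python3 -c "
from h import *
o=r.get_obs();d=r.get_image('wrist');cv2.imwrite('pics/w3.png',d['frame'][:,:,::-1])
s=r.get_image('side');cv2.imwrite('pics/s3.png',cv2.resize(s['frame'][150:330,200:360,::-1],None,fx=3,fy=3,interpolation=3))
plan((.40,.05,.26),90)"
```

```text
t=5.25 pos [ 0.4832 -0.23    0.2498] head 121.1 tilt 0.03 j [-25.  10.  -7.  73.   0. -57.] F [ 0.3 -0.5 -0.6] T [-0.042 -0.028 -0.025] gap 0.003
shares [-0.051  1.414  0.367] wx 0.691
```

View pics/w3.png

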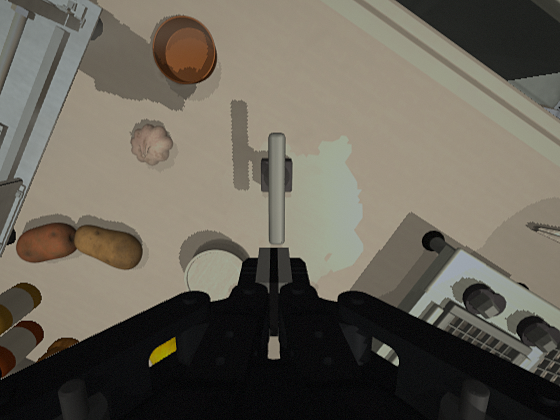

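View pics/s3.png

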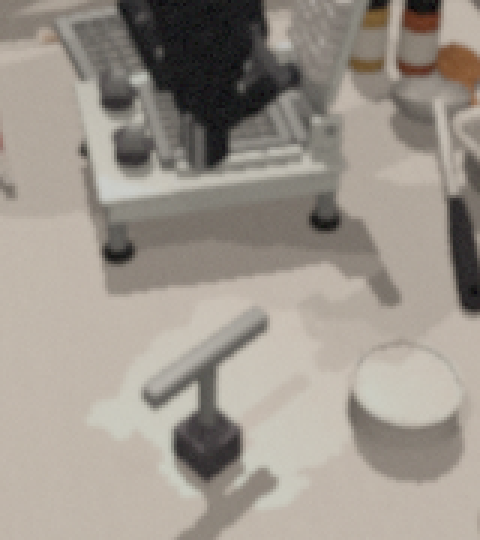

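The grasp missed: the gap reads 0 and the key hasn't moved. In both views the fingertips look about 25–30 mm short of the reported TCP, so I'll measure that directly.

```bash
python3 -c "
from h import *
o=r.get_obs()
for n,c in (('side',(180,130)),('top',(300,180))):
    s=r.get_image(n);p=proj(s,o['ee_pos']);q=proj(s,o['ee_pos']+[0,0,.03]);print(n,p,q)
    f=s['frame'].copy()
    f=cv2.resize(f[c[1]:c[1]+100,c[0]:c[0]+160,::-1],None,fx=5,fy=5,interpolation=3)
    for a,col in ((p,(0,0,255)),(q,(0,255,0))):
        cv2.drawMarker(f,tuple(int(x) for x in (a-c)*5+2),col,0,14,1)
    cv2.imwrite(f'pics/{n}4.png',f)
w=r.get_image('wrist')
R=o['eef_rot']
for dx in (0,-.013,-.02,-.03,-.04):
  print(dx,[proj(w,o['ee_pos']+R@np.array([dx,0,z]),o).round(0) for z in (-.011,.011)])
"
```

```text
side [267.66959472 218.35912777] [267.59677133 205.67747318]
top [371.55383339 233.09943785] [374.8641012  232.81178869]
0 [array([273., 224.]), array([273., 262.])]
-0.013 [array([273., 232.]), array([273., 272.])]
-0.02 [array([273., 237.]), array([273., 278.])]
-0.03 [array([273., 245.]), array([273., 288.])]
-0.04 [array([273., 253.]), array([273., 299.])]
```

View pics/side4.png

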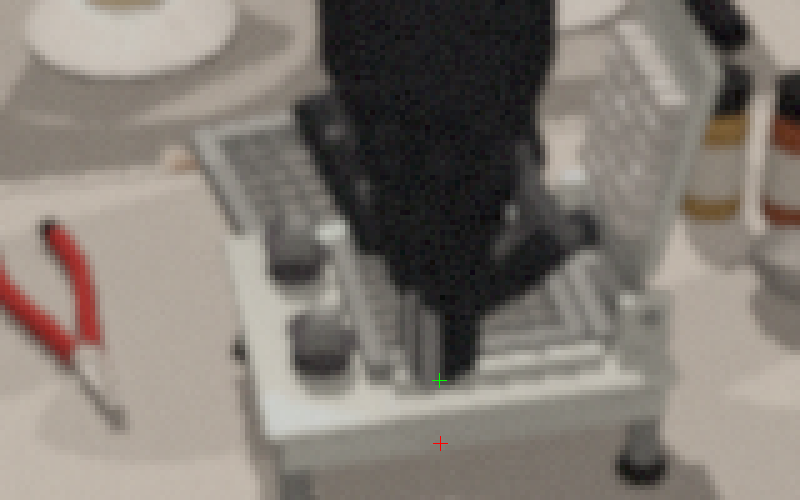

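View pics/top4.png

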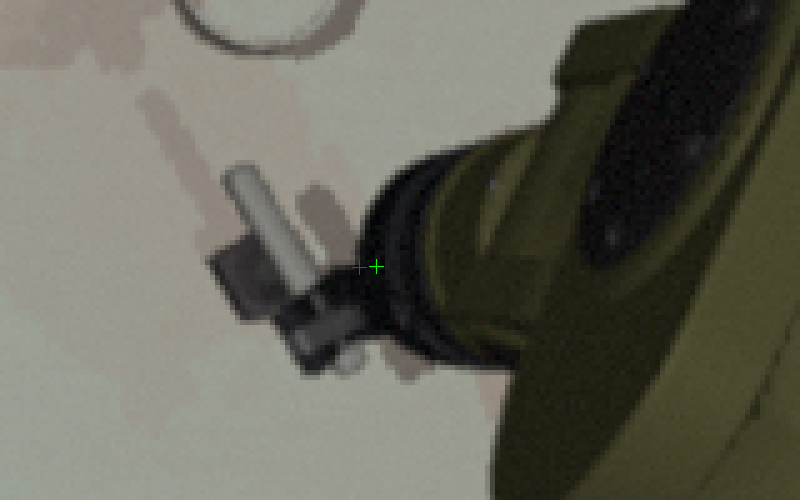

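```bash
python3 -c "
from h import *
print(r.grip_depth,[a for a in dir(r) if a[0]!='_'])
o=r.get_obs();d=r.get_image('wrist')
a=on(d,(276,133),.118,o);b=on(d,(277.3,244),.118,o);m=(a+b)/2
print(m,np.linalg.norm(a-b),np.degrees(np.arctan2(*(b-a)[1::-1])))
m[2]=.14;plan(m,121);m[2]=.058;plan(m)"
```

```text
0.0187 ['IKError', 'close_job', 'get_image', 'get_obs', 'grip_depth']
[ 0.47910232 -0.22755449  0.118     ] 0.10571208365347336 31.841416005776743
t=5.45 pos [ 0.4823 -0.2296  0.2486] head 121.1 tilt 0.13 j [-25.  10.  -7.  73.  -0. -57.] F [-0.2 -0.4 -0.2] T [0.039 0.    0.02 ] gap 0.002
shares [ 0.543  0.016 -0.008] wx 0.002
t=5.45 pos [ 0.4823 -0.2296  0.2486] head 121.1 tilt 0.13 j [-25.  10.  -7.  73.  -0. -57.] F [-0.2 -0.4 -0.2] T [0.039 0.    0.02 ] gap 0.002
shares [ 0.953  0.015 -0.007] wx 0.000
```

Every view puts the real fingertips about 32 mm behind the reported TCP. I'll open and go down to a reported z of about 0.058, which puts the pads on the bar's middle.

play_rows(motion=[[[0,0.01,0,0,0,0],[0,0.01,0,0,0,0],[0,0.01,0,0,0,0],[0.2,0.01,0,0,0,0],[0.45,0.01,0,0,0,0],[0.7,0.01,0,0,0,0],[0.85,0.01,0,0,0,0],[0.95,0.01,0,0,0,0],[0.95,0.01,0,0,0,0]]], claw=0.7)

```text
clock: 6.58
ee_pos: [0.4806, -0.2276, 0.0585]
eef_rot: [[-0.003, -0.517, 0.856], [0.001, 0.856, 0.517], [-1.0, 0.003, -0.002]]
force: [-0.5, 0.1, 1.0]
finger_gap: 0.698
```

play_rows(motion=[[[0,0,0,0,0,0],[0,0,0,0,0,0],[0,0,0,0,0,0],[0,0,0,0,0,0],[0,0,0,0,0,0],[0,0,0,0,0,0]]], claw=0, squeeze=70)

```text
clock: 7.32
ee_pos: [0.4833, -0.229, 0.0612]
eef_rot: [[0.002, -0.516, 0.856], [-0.001, 0.856, 0.516], [-1.0, -0.002, 0.001]]
force: [0.5, -0.8, 5.5]
finger_gap: 0.173
```

```bash
python3 -c "
from h import *
plan((.482,-.2296,.24),121)
d=r.get_image('wrist');cv2.imwrite('pics/w5.png',d['frame'][:,:,::-1])
"
```

```text
t=7.33 pos [ 0.4833 -0.229   0.0612] head 121.1 tilt 0.16 j [-25.  17. -24.  49.  -0. -56.] F [ 0.5 -0.8  5.5] T [-0.15  -0.005 -0.032] gap 0.173
shares [-0.894 -0.002 -0.006] wx 0.002
```

View pics/w5.png

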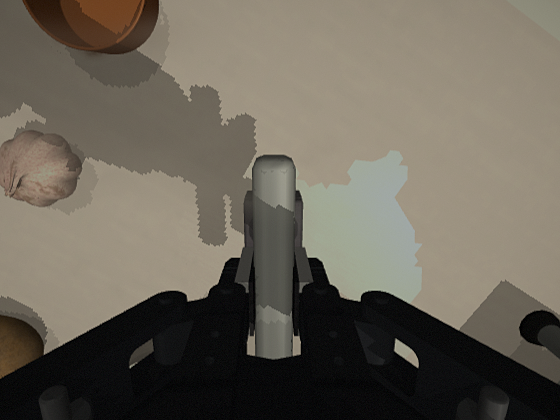

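Gripped: the gap is 0.173 and the bar is centred. Next I lift and hover between the two heads to see them up close.

play_rows(motion=[[[-0.2,0,0,0,0,0],[-0.45,0,0,0,0,0],[-0.7,0,0,0,0,0],[-0.95,0,0,0,0,0],[-1,0,0,0,0,0]]])

```text
clock: 8.0
ee_pos: [0.4836, -0.2289, 0.2634]
eef_rot: [[0.005, -0.517, 0.856], [-0.002, 0.856, 0.517], [-1.0, -0.004, 0.003]]
force: [-0.3, 0.1, -1.7]
finger_gap: 0.176
```

```bash
python3 -c "
from h import *
plan((.45,.077,.26),91)
"
```

```text
t=8.00 pos [ 0.4836 -0.2289  0.2634] head 121.1 tilt 0.31 j [-25.  10.  -5.  75.   0. -56.] F [-0.3  0.1 -1.7] T [0.02  0.025 0.037] gap 0.176
shares [0.013 1.396 0.646] wx 0.669
```

play_rows(motion=[[[0,0.2,0.1,0.15,0,0],[0,0.4,0.2,0.3,0,0],[0,0.6,0.3,0.45,0,0],[0,0.8,0.4,0.6,0,0],[0,1,0.5,0.67,0,0],[0,1,0.5,0.67,0,0]]])

```text
clock: 8.75
ee_pos: [0.463, -0.003, 0.2585]
eef_rot: [[-0.003, -0.021, 1.0], [0.001, 1.0, 0.021], [-1.0, 0.001, -0.003]]
force: [-0.2, -0.9, -2.6]
finger_gap: 0.171
```

```bash
python3 -c "
from h import *
plan((.45,.077,.26),91)
"
```

```text
t=8.75 pos [ 0.463  -0.003   0.2585] head 91.2 tilt 0.15 j [ -0.   2. -14.  74.   0.  -2.] F [-0.2 -0.9 -2.6] T [-0.098 -0.004 -0.049] gap 0.171
shares [-0.007  0.401 -0.057] wx 0.004
```

play_rows(motion=[[[0,0.2,-0.06,0,0,0],[0,0.4,-0.06,0,0,0],[0,0.4,-0.06,0,0,0],[0,0.4,-0.06,0,0,0]]])

```text
clock: 9.25
ee_pos: [0.4507, 0.0735, 0.2591]
eef_rot: [[-0.001, -0.017, 1.0], [-0.001, 1.0, 0.017], [-1.0, -0.001, -0.001]]
force: [0.4, -0.5, -1.1]
finger_gap: 0.177
```

```bash
python3 -c "
from h import *
o=r.get_obs();d=r.get_image('wrist');np.savez('w6.npz',p=o['ee_pos'],R=o['eef_rot'])
cv2.imwrite('pics/w6.png',d['frame'][:,:,::-1])
cv2.imwrite('pics/w6z.png',cv2.resize(d['frame'][150:300,150:400,::-1],None,fx=3.2,fy=3.2,interpolation=3))
plan((.45,.077,.26),91)
print(proj(d,(.4775,.1175,.1136),o),proj(d,(.478,.0365,.1136),o))
"
```

```text
t=9.30 pos [0.4508 0.0733 0.2593] head 90.9 tilt 0.08 j [  9.   1. -15.  74.  -0.   8.] F [ 0.4 -0.5 -2.6] T [-0.004 -0.015 -0.033] gap 0.175
shares [-0.004  0.019 -0.004] wx -0.002
[316.77398773 216.50212533] [235.9161637  215.75216925]
```

View pics/w6.png

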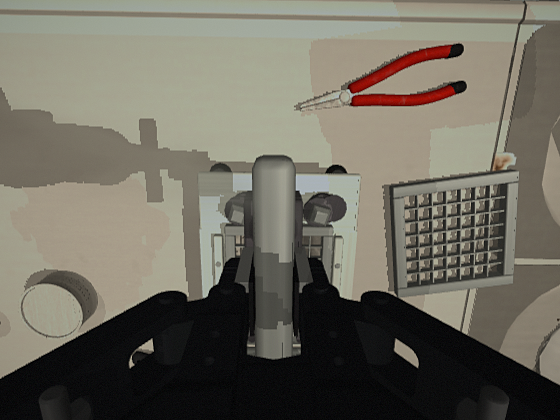

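View pics/w6z.png

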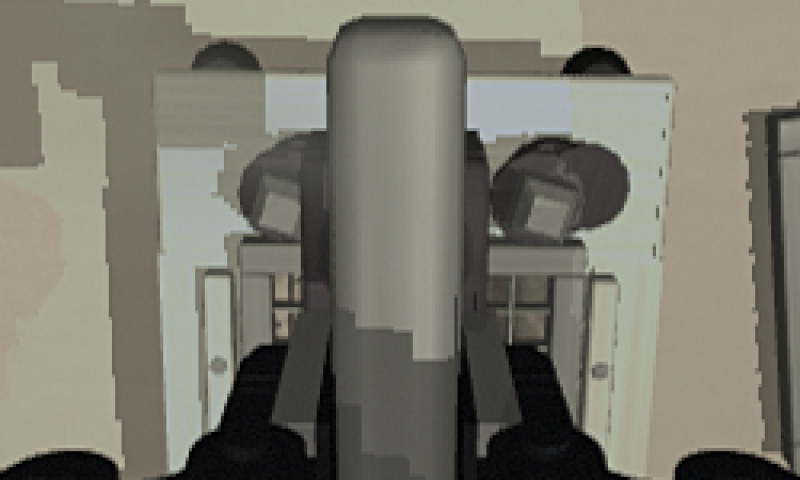

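```bash
python3 -c "
from h import *
z=np.load('w6.npz');o=dict(ee_pos=z['p'],eef_rot=z['R']);d=r.get_image('wrist')
l=on(d,(321.6,216.6),.1136,o);q=on(d,(237.2,214.7),.1136,o);print(l,q,np.linalg.norm(l-q))
f=cv2.imread('pics/w6.png')
a=f[195:235,215:255];b=f[195:235,300:340]
cv2.imwrite('pics/w6h.png',cv2.resize(np.hstack([a,b]),None,fx=10,fy=10,interpolation=2))
"
```

```text
[0.47752494 0.12233867 0.1136    ] [0.4768816  0.03780035 0.1136    ] 0.0845407660927811
```

View pics/w6h.png

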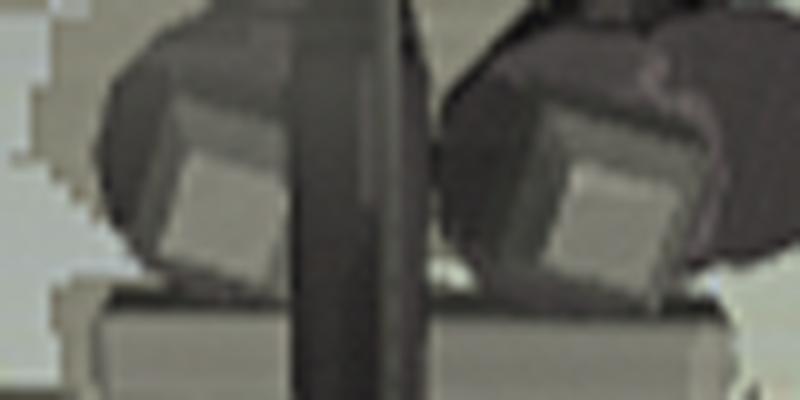

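Left head: top centre at (321.4,217.8), giving world (0.4775, 0.122), turned about 15–16° clockwise. Right head: (237,215), giving (0.477, 0.038), turned about 18°. The 84.5 mm spacing agrees with the drawing. I'll move over the left head.

```bash
python3 -c "
from h import *
plan((.4777,.122,.18),75)
"
```

```text
t=9.35 pos [0.451  0.0733 0.2594] head 90.9 tilt 0.06 j [  9.   1. -15.  74.  -0.   8.] F [-0.7  0.  -2.1] T [-0.039 -0.063 -0.028] gap 0.174
shares [0.397 0.242 0.138] wx 0.353
```

play_rows(motion=[[[0,0.12,0.07,0.15,0,0],[0,0.24,0.138,0.35,0,0],[0.1,0.242,0.138,0.35,0,0],[0.25,0.242,0.138,0.35,0,0],[0.38,0.242,0.138,0.35,0,0],[0.38,0.242,0.138,0.35,0,0],[0.38,0.242,0.138,0.35,0,0]]])

```text
clock: 10.22
ee_pos: [0.4784, 0.1228, 0.1848]
eef_rot: [[0.001, 0.256, 0.967], [0.0, 0.967, -0.256], [-1.0, 0.0, 0.001]]
force: [-0.0, -0.1, -1.7]
finger_gap: 0.174
```

```bash
cat > v.py <<'E'
import sys
from h import *
n=sys.argv[1];o=r.get_obs()
s=r.get_image('side')['frame'][140:220,205:285,::-1];t=r.get_image('top')['frame'][190:270,180:260,::-1]
cv2.imwrite(f'pics/{n}.png',cv2.resize(np.hstack([s,t]),None,fx=5,fy=5,interpolation=3))
d=r.get_image('wrist');cv2.imwrite(f'pics/{n}w.png',d['frame'][100:300,120:420,::-1])
E
python3 v.py a7;python3 -c "
from h import *
plan((.4777,.122,.155),75)
"
```

```text
t=10.38 pos [0.4788 0.1233 0.1852] head 75.2 tilt 0.12 j [ 14.   7. -19.  64.  -0.  29.] F [-0.3  0.6 -2.4] T [ 0.032  0.013 -0.009] gap 0.172
shares [ 0.151 -0.008 -0.004] wx 0.004
```

View pics/a7.png

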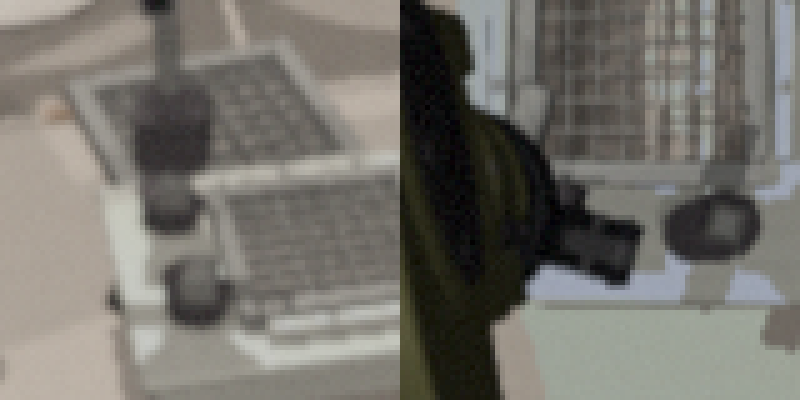

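View pics/a7w.png

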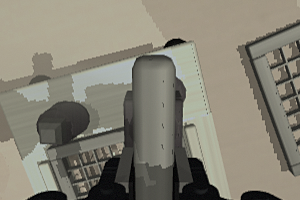

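The side view shows the socket directly above the left head (columns about 173 and 170 in the crop). Descending.

play_rows(motion=[[[0.03,-0.006,-0.004,0,0,0],[0.06,-0.006,-0.004,0,0,0],[0.09,-0.006,-0.004,0,0,0],[0.12,-0.006,-0.004,0,0,0],[0.14,-0.006,-0.004,0,0,0],[0.15,-0.006,-0.004,0,0,0],[0.15,-0.006,-0.004,0,0,0]]])

```text
clock: 11.25
ee_pos: [0.4769, 0.1224, 0.1547]
eef_rot: [[0.001, 0.255, 0.967], [0.0, 0.967, -0.255], [-1.0, 0.0, 0.001]]
force: [-2.1, 0.5, 4.7]
finger_gap: 0.176
```

```bash
python3 v.py a8;python3 -c "
from h import *
plan((.4777,.122,.154),75)
"
```

```text
t=11.40 pos [0.4769 0.1223 0.1547] head 75.2 tilt 0.04 j [ 14.   8. -22.  60.  -0.  29.] F [-2.3 -0.2  5.3] T [-0.171  0.697  0.038] gap 0.174
shares [ 0.004 -0.001  0.004] wx 0.004
```

View pics/a8.png

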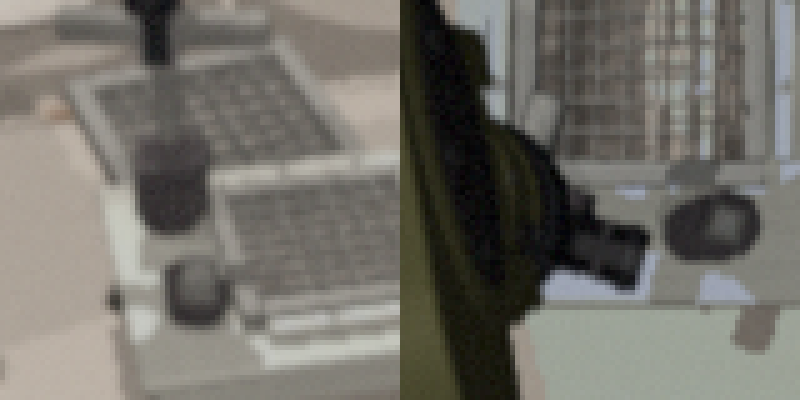

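Seated, with contact at the expected height. Now turn clockwise 40°, which still leaves the screw short of any possible bite angle.

play_rows(motion=[[[0,0,0,0.15,0,0],[0,0,0,0.3,0,0],[0,0,0,0.45,0,0],[0,0,0,0.6,0,0],[0,0,0,0.75,0,0],[0,0,0,0.9,0,0],[0,0,0,0.9,0,0]]])

```text
clock: 12.28
ee_pos: [0.4778, 0.1227, 0.1547]
eef_rot: [[0.002, 0.821, 0.57], [0.001, 0.57, -0.821], [-1.0, 0.002, 0.001]]
force: [0.8, 0.5, 3.6]
finger_gap: 0.175
```

```bash
python3 v.py a9;python3 -c "
from h import *
plan((.4777,.122,.154),75)
"
```

```text
t=12.43 pos [0.4777 0.1227 0.1546] head 34.8 tilt 0.12 j [ 14.   8. -22.  60.   0.  70.] F [2.  0.5 5.1] T [ 0.191 -0.391  0.008] gap 0.172
shares [ 0.003 -0.002  0.003] wx -0.893
```

View pics/a9.png

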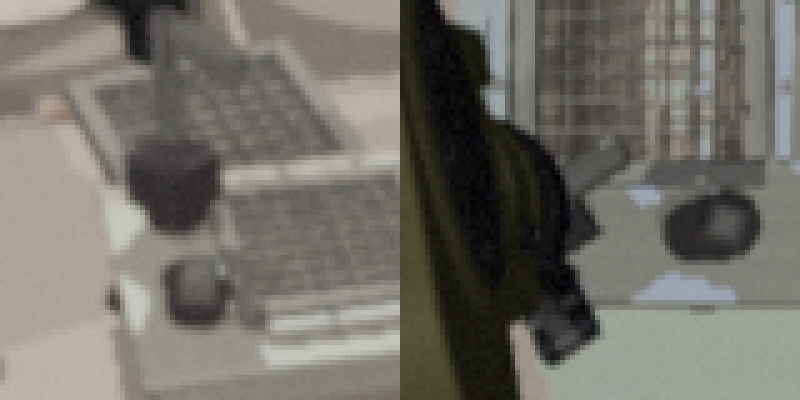

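play_rows(motion=[[[0,0,0,0.06,0,0],[0,0,0,0.13,0,0]]])

```text
clock: 12.68
ee_pos: [0.4778, 0.1227, 0.1546]
eef_rot: [[0.002, 0.876, 0.482], [0.001, 0.482, -0.876], [-1.0, 0.002, 0.0]]
force: [1.5, 0.8, 4.9]
finger_gap: 0.172
```

```bash
cat > t.py <<'E'
from h import *
import json,os
o=r.get_obs();R=o["eef_rot"]
print("t=%.2f head %.1f Tz %.3f"%(o["clock"],np.degrees(np.arctan2(R[1,1],R[0,1])),o["wrist_torque"][2]),"T",o["wrist_torque"].round(2),"F",o["force"].round(1),"pos",o["ee_pos"].round(4),"j6eff",o["joint_efforts"].round(2)[[0,5]])
E
python3 t.py
```

```text
t=12.68 head 28.8 Tz 0.106 T [ 0.22 -0.5   0.11] F [1.5 0.8 4.9] pos [0.4778 0.1227 0.1546] j6eff [-0.32 -0.34]
```

play_rows(motion=[[[0,0,0,0.06,0,0],[0,0,0,0.13,0,0]]])

```text
clock: 12.92
ee_pos: [0.4779, 0.1227, 0.1546]
eef_rot: [[0.002, 0.921, 0.391], [0.001, 0.391, -0.921], [-1.0, 0.002, 0.0]]
force: [1.7, 1.1, 4.7]
finger_gap: 0.175
```

```bash
python3 t.py
```

```text
t=12.93 head 23.0 Tz 0.097 T [ 0.25 -0.61  0.1 ] F [1.7 1.1 4.7] pos [0.4779 0.1227 0.1546] j6eff [-0.33 -0.34]
```

Tz reads about 0.10 N m, which is the screw's friction, so the screw is turning freely. Continuing in 4° to 6° steps.

play_rows(motion=[[[0,0,0,0.06,0,0],[0,0,0,0.12,0,0]]])

```text
clock: 13.18
ee_pos: [0.478, 0.1228, 0.1546]
eef_rot: [[0.003, 0.953, 0.303], [0.001, 0.303, -0.953], [-1.0, 0.003, 0.0]]
force: [2.4, 1.3, 3.9]
finger_gap: 0.174
```

```bash
python3 t.py
```

```text
t=13.18 head 17.6 Tz 0.094 T [ 0.25 -0.68  0.09] F [2.4 1.3 3.9] pos [0.478  0.1228 0.1546] j6eff [-0.32 -0.26]
```

play_rows(motion=[[[0,0,0,0.05,0,0],[0,0,0,0.1,0,0]]])

```text
clock: 13.42
ee_pos: [0.4781, 0.1227, 0.1547]
eef_rot: [[0.003, 0.974, 0.227], [0.001, 0.227, -0.974], [-1.0, 0.003, -0.0]]
force: [3.1, 1.7, 4.3]
finger_gap: 0.171
```

```bash
python3 t.py
```

```text
t=13.43 head 13.1 Tz 0.192 T [ 0.25 -0.71  0.19] F [3.1 1.7 4.3] pos [0.4781 0.1227 0.1547] j6eff [-0.29 -0.19]
```

play_rows(motion=[[[0,0,0,0.05,0,0],[0,0,0,0.1,0,0]]])

```text
clock: 13.68
ee_pos: [0.4782, 0.1227, 0.1546]
eef_rot: [[0.003, 0.989, 0.15], [0.001, 0.15, -0.989], [-1.0, 0.003, -0.0]]
force: [2.4, 1.3, 4.2]
finger_gap: 0.174
```

```bash
python3 t.py
```

```text
t=13.68 head 8.6 Tz 0.104 T [ 0.27 -0.77  0.1 ] F [2.4 1.3 4.2] pos [0.4782 0.1227 0.1546] j6eff [-0.25 -0.19]
```

play_rows(motion=[[[0,0,0,0.05,0,0],[0,0,0,0.1,0,0]]])

```text
clock: 13.92
ee_pos: [0.4783, 0.1228, 0.1547]
eef_rot: [[0.003, 0.997, 0.072], [0.001, 0.072, -0.997], [-1.0, 0.003, -0.001]]
force: [2.7, 0.6, 3.8]
finger_gap: 0.177
```

```bash
python3 t.py
```

```text
t=13.93 head 4.1 Tz 0.252 T [ 0.24 -0.76  0.25] F [2.7 0.6 3.8] pos [0.4783 0.1228 0.1547] j6eff [-0.36 -0.06]
```

play_rows(motion=[[[0,0,0,0.04,0,0],[0,0,0,0.08,0,0]]])

```text
clock: 14.18
ee_pos: [0.4781, 0.1227, 0.1546]
eef_rot: [[0.003, 1.0, 0.008], [0.001, 0.008, -1.0], [-1.0, 0.003, -0.001]]
force: [4.0, 1.2, 5.8]
finger_gap: 0.172
```

```bash
python3 t.py; python3 v.py b1
```

```text
t=14.18 head 0.5 Tz 0.427 T [ 0.33 -1.1   0.43] F [4.  1.2 5.8] pos [0.4781 0.1227 0.1546] j6eff [-0.52  0.15]
```

View pics/b1.png

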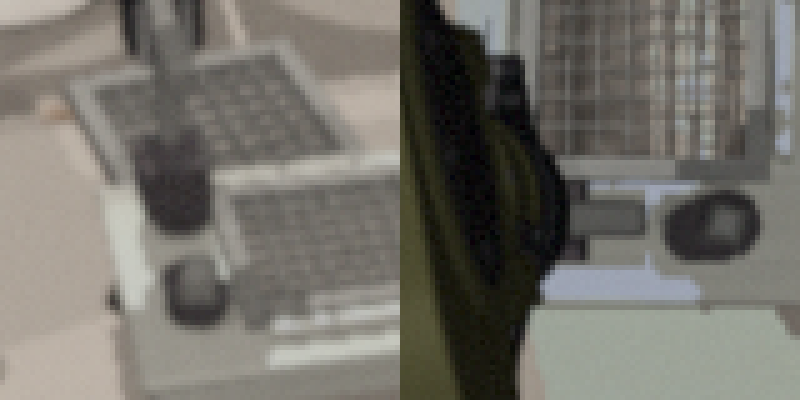

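Torque climbed from 0.10 to 0.25 to 0.43 N m, so it's biting. I'll hold here and unload slightly to check that the cam stays put.

play_rows(motion=[[[0,0,0,-0.04,0,0],[0,0,0,-0.08,0,0]]])

```text
clock: 14.58
ee_pos: [0.478, 0.1226, 0.1546]
eef_rot: [[0.002, 0.997, 0.072], [0.001, 0.072, -0.997], [-1.0, 0.002, -0.0]]
force: [3.8, 1.3, 5.6]
finger_gap: 0.173
```

```bash
python3 t.py
```

```text
t=14.57 head 4.1 Tz -0.039 T [ 0.33 -1.   -0.04] F [3.8 1.3 5.6] pos [0.478  0.1226 0.1546] j6eff [-0.    0.21]
```

play_rows(motion=[[[0,0,0,-0.08,0,0],[0,0,0,-0.16,0,0]]])

```text
clock: 14.82
ee_pos: [0.4776, 0.1223, 0.1546]
eef_rot: [[0.002, 0.98, 0.197], [-0.0, 0.197, -0.98], [-1.0, 0.002, 0.0]]
force: [1.8, -0.1, 7.9]
finger_gap: 0.174
```

```bash
python3 t.py
```

```text
t=14.82 head 11.4 Tz -0.071 T [ 0.01 -0.65 -0.07] F [ 1.8 -0.1  7.9] pos [0.4776 0.1223 0.1546] j6eff [0.35 0.45]
```

The key swings back freely inside its backlash and the cam doesn't follow. Lift off and go to the right head, at heading 72°.

play_rows(motion=[[[-0.08,0,0,0,0,0],[-0.16,0,0,0,0,0],[-0.25,0,0,0,0,0],[-0.25,0,0,-0.2,0,0],[-0.25,0,0,-0.4,0,0],[-0.25,0,0,-0.6,0,0],[-0.25,0,0,-0.8,0,0],[-0.25,0,0,-0.8,0,0]]])

```text
clock: 15.82
ee_pos: [0.4755, 0.122, 0.2036]
eef_rot: [[-0.003, 0.68, 0.733], [-0.001, 0.733, -0.68], [-1.0, -0.002, -0.001]]
force: [0.2, 0.2, -2.1]
finger_gap: 0.174
```

```bash
python3 v.py b2; python3 -c "
from h import *
plan((.4774,.038,.2),72)"
```

```text
t=15.97 pos [0.4762 0.1222 0.2037] head 47.2 tilt 0.07 j [ 14.   6. -17.  67.   0.  57.] F [ 0.3 -0.  -1.4] T [-0.057  0.018  0.01 ] gap 0.174
shares [ 0.019 -0.305  0.291] wx -0.552
```

View pics/b2.png

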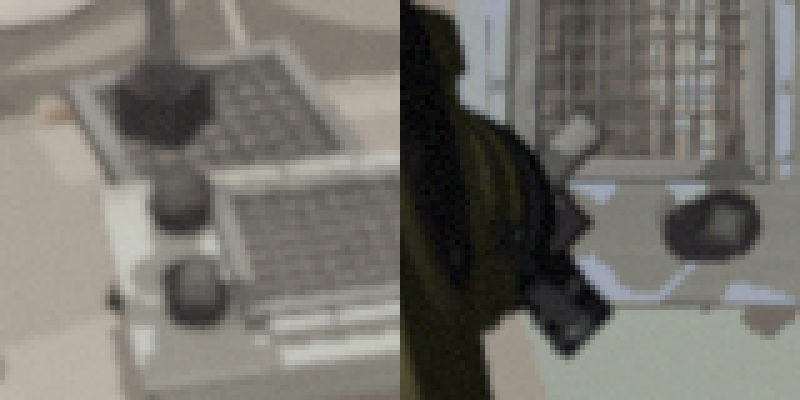

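play_rows(motion=[[[0.01,-0.1,0.1,-0.2,0,0],[0.01,-0.2,0.2,-0.4,0,0],[0.01,-0.305,0.288,-0.55,0,0],[0.01,-0.305,0.288,-0.55,0,0],[0.08,-0.305,0.288,-0.55,0,0],[0.08,-0.305,0.288,-0.55,0,0]]])

```text
clock: 16.73
ee_pos: [0.4765, 0.0391, 0.1863]
eef_rot: [[-0.003, 0.308, 0.951], [0.0, 0.951, -0.308], [-1.0, -0.001, -0.003]]
force: [-0.3, 0.9, -1.4]
finger_gap: 0.174
```

```bash
python3 v.py b3; python3 -c "
from h import *
plan((.4772,.038,.154),72)"
```

```text
t=16.88 pos [0.4776 0.039  0.1877] head 72.1 tilt 0.03 j [  5.   5. -20.  64.   0.  23.] F [-0.3  0.3 -2.2] T [ 0.001 -0.013  0.008] gap 0.171
shares [ 0.169 -0.005 -0.   ] wx 0.002
```

View pics/b3.png

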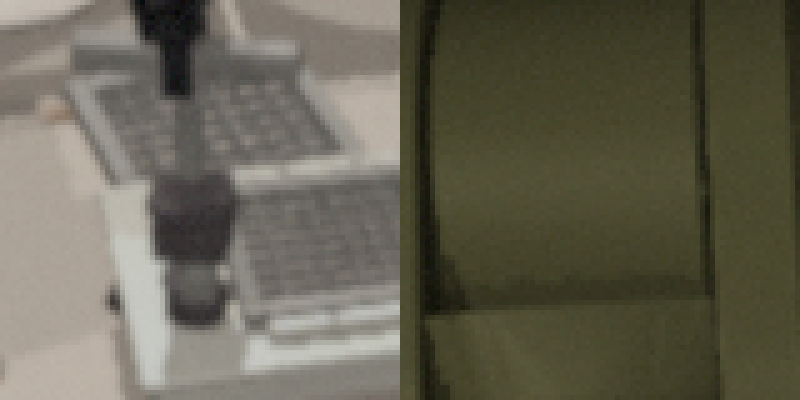

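The socket is over the right head in the side view (columns 195 and 197). Descending.

play_rows(motion=[[[0.03,-0.005,0,0,0,0],[0.06,-0.005,0,0,0,0],[0.09,-0.005,0,0,0,0],[0.12,-0.005,0,0,0,0],[0.15,-0.005,0,0,0,0],[0.165,-0.005,0,0,0,0],[0.165,-0.005,0,0,0,0]]])

```text
clock: 17.75
ee_pos: [0.4776, 0.0375, 0.155]
eef_rot: [[0.0, 0.308, 0.951], [0.0, 0.951, -0.308], [-1.0, 0.0, 0.0]]
force: [0.0, -0.2, -2.1]
finger_gap: 0.176
```

```bash
python3 t.py
```

```text
t=17.75 head 72.0 Tz -0.029 T [ 0.06 -0.06 -0.03] F [ 0.  -0.2 -2.1] pos [0.4776 0.0375 0.155 ] j6eff [-0.01 -0.  ]
```

play_rows(motion=[[[0,0,0,0.15,0,0],[0,0,0,0.3,0,0],[0,0,0,0.45,0,0],[0,0,0,0.6,0,0],[0,0,0,0.75,0,0],[0,0,0,0.85,0,0]]])

```text
clock: 18.5
ee_pos: [0.4781, 0.0383, 0.155]
eef_rot: [[0.001, 0.832, 0.554], [0.002, 0.554, -0.832], [-1.0, 0.002, -0.001]]
force: [1.8, 1.8, -3.7]
finger_gap: 0.174
```

```bash
python3 t.py; python3 v.py b4
```

```text
t=18.50 head 33.7 Tz 0.112 T [ 0.63 -0.49  0.11] F [ 1.8  1.8 -3.7] pos [0.4781 0.0383 0.155 ] j6eff [-0.99 -0.45]
```

View pics/b4.png

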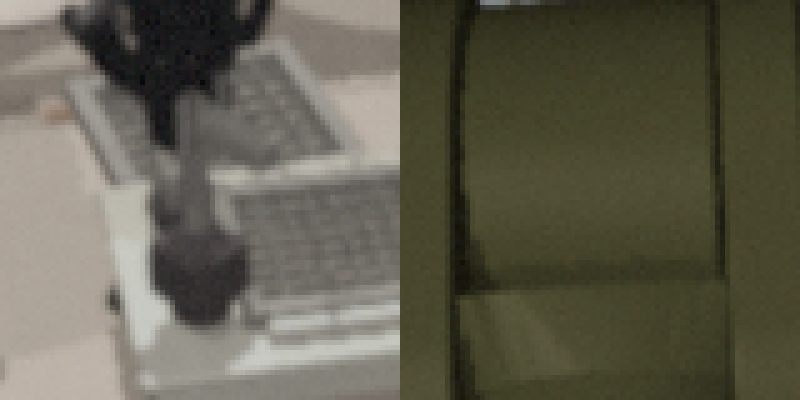

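The key is on and the screw is turning at friction torque. Continuing in small steps.

play_rows(motion=[[[0,0,0,0.06,0,0],[0,0,0,0.13,0,0]]])

```text
clock: 18.9
ee_pos: [0.478, 0.0382, 0.155]
eef_rot: [[0.001, 0.883, 0.469], [0.001, 0.469, -0.883], [-1.0, 0.002, -0.001]]
force: [2.2, 3.0, -3.1]
finger_gap: 0.173
```

```bash
python3 t.py
```

```text
t=18.90 head 28.0 Tz 0.108 T [ 0.91 -0.67  0.11] F [ 2.2  3.  -3.1] pos [0.478  0.0382 0.155 ] j6eff [-1.32 -0.37]
```

play_rows(motion=[[[0,0,0,0.06,0,0],[0,0,0,0.12,0,0]]])

```text
clock: 19.15
ee_pos: [0.4781, 0.0381, 0.155]
eef_rot: [[0.001, 0.923, 0.384], [0.001, 0.384, -0.923], [-1.0, 0.002, -0.001]]
force: [2.8, 2.2, -4.1]
finger_gap: 0.176
```

```bash
python3 t.py
```

```text
t=19.15 head 22.6 Tz 0.097 T [ 0.86 -0.81  0.1 ] F [ 2.8  2.2 -4.1] pos [0.4781 0.0381 0.155 ] j6eff [-1.31 -0.29]
```

play_rows(motion=[[[0,0,0,0.05,0,0],[0,0,0,0.1,0,0]]])

```text
clock: 19.4
ee_pos: [0.4782, 0.0381, 0.155]
eef_rot: [[0.001, 0.951, 0.311], [0.001, 0.311, -0.951], [-1.0, 0.002, -0.001]]
force: [2.3, 3.0, -4.5]
finger_gap: 0.173
```

```bash
python3 t.py
```

```text
t=19.40 head 18.1 Tz 0.118 T [ 0.82 -0.8   0.12] F [ 2.3  3.  -4.5] pos [0.4782 0.0381 0.155 ] j6eff [-1.29 -0.22]
```

play_rows(motion=[[[0,0,0,0.05,0,0],[0,0,0,0.1,0,0]]])

```text
clock: 19.65
ee_pos: [0.4783, 0.0381, 0.1551]
eef_rot: [[0.002, 0.972, 0.235], [0.001, 0.235, -0.972], [-1.0, 0.002, -0.001]]
force: [4.0, 2.4, -3.5]
finger_gap: 0.178
```

```bash
python3 t.py
```

```text
t=19.65 head 13.6 Tz 0.139 T [ 0.82 -0.89  0.14] F [ 4.   2.4 -3.5] pos [0.4783 0.0381 0.1551] j6eff [-1.27 -0.22]
```

play_rows(motion=[[[0,0,0,0.04,0,0],[0,0,0,0.08,0,0]]])

```text
clock: 19.9
ee_pos: [0.4781, 0.0379, 0.1551]
eef_rot: [[0.001, 0.985, 0.172], [0.001, 0.172, -0.985], [-1.0, 0.001, -0.001]]
force: [4.7, 3.3, -4.5]
finger_gap: 0.177
```

```bash
python3 t.py
```

```text
t=19.90 head 9.9 Tz 0.078 T [ 1.01 -1.24  0.08] F [ 4.7  3.3 -4.5] pos [0.4781 0.0379 0.1551] j6eff [-1.54 -0.18]
```

play_rows(motion=[[[0,0,0,0.04,0,0],[0,0,0,0.08,0,0]]])

```text
clock: 20.15
ee_pos: [0.4782, 0.0379, 0.1551]
eef_rot: [[0.001, 0.994, 0.11], [0.001, 0.11, -0.994], [-1.0, 0.002, -0.001]]
force: [4.0, 4.1, -5.0]
finger_gap: 0.177
```

```bash
python3 t.py
```

```text
t=20.15 head 6.3 Tz 0.118 T [ 0.98 -1.28  0.12] F [ 4.   4.1 -5. ] pos [0.4782 0.0379 0.1551] j6eff [-1.6 -0.1]
```

play_rows(motion=[[[0,0,0,0.03,0,0],[0,0,0,0.06,0,0]]])

```text
clock: 20.4
ee_pos: [0.4782, 0.0379, 0.1551]
eef_rot: [[0.001, 0.998, 0.063], [0.001, 0.063, -0.998], [-1.0, 0.001, -0.001]]
force: [4.1, 3.4, -5.6]
finger_gap: 0.175
```

```bash
python3 t.py
```

```text
t=20.40 head 3.6 Tz 0.260 T [ 0.95 -1.2   0.26] F [ 4.1  3.4 -5.6] pos [0.4782 0.0379 0.1551] j6eff [-1.66  0.07]
```

play_rows(motion=[[[0,0,0,0.03,0,0],[0,0,0,0.06,0,0]]])

```text
clock: 20.65
ee_pos: [0.4782, 0.0379, 0.1551]
eef_rot: [[0.001, 1.0, 0.017], [0.001, 0.017, -1.0], [-1.0, 0.002, -0.001]]
force: [4.1, 4.5, -4.6]
finger_gap: 0.172
```

```bash
python3 t.py
```

```text
t=20.65 head 1.0 Tz 0.346 T [ 0.92 -1.23  0.35] F [ 4.1  4.5 -4.6] pos [0.4782 0.0379 0.1551] j6eff [-1.74  0.19]
```

play_rows(motion=[[[0,0,0,0.02,0,0],[0,0,0,0.04,0,0],[0,0,0,0.04,0,0]]])

```text
clock: 21.02
ee_pos: [0.4782, 0.0379, 0.1551]
eef_rot: [[0.001, 1.0, -0.014], [0.001, -0.014, -1.0], [-1.0, 0.001, -0.001]]
force: [3.2, 3.5, -4.1]
finger_gap: 0.171
```

```bash
python3 t.py
```

```text
t=21.02 head -0.8 Tz 0.472 T [ 0.89 -1.28  0.47] F [ 3.2  3.5 -4.1] pos [0.4782 0.0379 0.1551] j6eff [-1.78  0.47]
```

play_rows(motion=[[[0,0,0,-0.1,0,0],[0,0,0,-0.22,0,0],[0,0,0,-0.33,0,0],[0,0,0,-0.33,0,0]]])

```text
clock: 21.52
ee_pos: [0.4775, 0.0372, 0.1552]
eef_rot: [[0.0, 0.971, 0.241], [-0.001, 0.241, -0.971], [-1.0, 0.0, 0.001]]
force: [2.5, 1.8, -0.3]
finger_gap: 0.17
```

```bash
python3 t.py
```

```text
t=21.52 head 13.9 Tz 0.009 T [ 0.28 -0.52  0.01] F [ 2.5  1.8 -0.3] pos [0.4775 0.0372 0.1552] j6eff [-0.51 -0.26]
```

The right cam bites at 0.47 N m. Seating it may have shifted the grid on the left, so I'll reseat on the left head at about 14°, already aligned with it, and feel it again.

play_rows(motion=[[[-0.08,0,0,0,0,0],[-0.16,0,0,0,0,0],[-0.25,0,0,0,0,0],[-0.25,0,0,0,0,0]]])

```text
clock: 22.02
ee_pos: [0.4782, 0.0373, 0.2069]
eef_rot: [[0.002, 0.97, 0.241], [-0.0, 0.241, -0.97], [-1.0, 0.002, 0.001]]
force: [-0.2, -0.6, -2.4]
finger_gap: 0.172
```

```bash
python3 v.py c1; python3 -c "
from h import *
plan((.4778,.1224,.19),15)"
```

```text
t=22.18 pos [0.4769 0.0373 0.2046] head 14.0 tilt 0.05 j [  4.   5. -19.  67.  -0.  81.] F [ 0.2  0.7 -2. ] T [0.053 0.036 0.019] gap 0.178
shares [ 0.073  0.107 -0.412] wx -0.023
```

play_rows(motion=[[[0,0.05,-0.2,0,0,0],[0,0.106,-0.413,-0.02,0,0],[0,0.106,-0.413,-0.02,0,0],[0.08,0.106,-0.413,-0.02,0,0],[0.08,0.106,-0.413,-0.02,0,0]]])

```text
clock: 22.8
ee_pos: [0.4763, 0.1215, 0.1867]
eef_rot: [[-0.004, 0.967, 0.256], [-0.001, 0.256, -0.967], [-1.0, -0.004, 0.0]]
force: [-1.1, -0.2, -1.3]
finger_gap: 0.175
```

```bash
python3 v.py c2; python3 -c "
from h import *
plan((.4778,.1224,.1548),15)"
```

```text
t=22.95 pos [0.4778 0.122  0.1887] head 14.8 tilt 0.03 j [ 14.   7. -18.  65.  -0.  90.] F [ 0.9  0.3 -1.9] T [ 0.014 -0.062  0.034] gap 0.178
shares [ 0.169  0.001 -0.002] wx -0.004
```

View pics/c2.png

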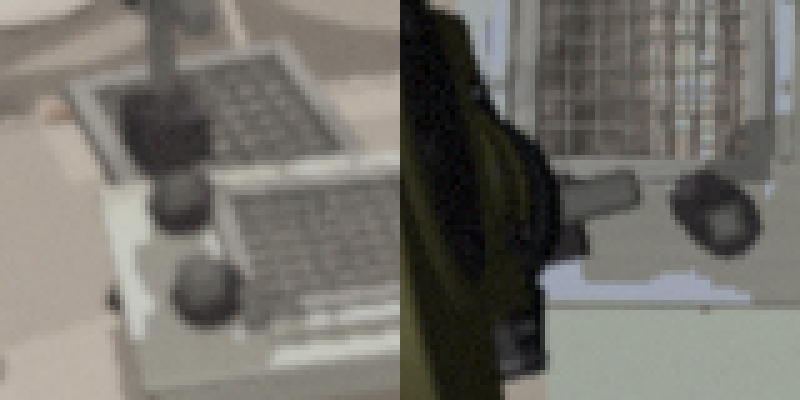

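The socket is within the taper's capture range, so I'll go down and feel again.

play_rows(motion=[[[0.03,0,0,0,0,0],[0.06,0,0,0,0,0],[0.09,0,0,0,0,0],[0.12,0,0,0,0,0],[0.15,0,0,0,0,0],[0.169,0,0,0,0,0],[0.169,0,0,0,0,0]]])

```text
clock: 23.82
ee_pos: [0.478, 0.1228, 0.1551]
eef_rot: [[0.0, 0.966, 0.257], [0.0, 0.257, -0.966], [-1.0, 0.0, -0.0]]
force: [-0.3, -0.3, -0.5]
finger_gap: 0.172
```

```bash
python3 t.py
```

```text
t=23.82 head 14.9 Tz 0.032 T [ 0.01 -0.04  0.03] F [-0.3 -0.3 -0.5] pos [0.478  0.1228 0.1551] j6eff [ 0. -0.]
```

play_rows(motion=[[[0,0,0,0.08,0,0],[0,0,0,0.16,0,0],[0,0,0,0.24,0,0]]])

```text
clock: 24.2
ee_pos: [0.4786, 0.1229, 0.1553]
eef_rot: [[0.001, 0.998, 0.07], [0.0, 0.07, -0.998], [-1.0, 0.001, -0.0]]
force: [0.8, -0.8, -1.2]
finger_gap: 0.173
```

```bash
python3 t.py
```

```text
t=24.20 head 4.0 Tz 0.068 T [-0.06 -0.35  0.07] F [ 0.8 -0.8 -1.2] pos [0.4786 0.1229 0.1553] j6eff [ 0.08 -0.42]
```

play_rows(motion=[[[0,0,0,0.04,0,0],[0,0,0,0.07,0,0]]])

```text
clock: 24.45
ee_pos: [0.4786, 0.1229, 0.1553]
eef_rot: [[0.001, 1.0, 0.016], [0.0, 0.016, -1.0], [-1.0, 0.001, -0.0]]
force: [2.2, 0.1, -2.2]
finger_gap: 0.169
```

```bash
python3 t.py
```

```text
t=24.45 head 0.9 Tz 0.382 T [ 0.02 -0.56  0.38] F [ 2.2  0.1 -2.2] pos [0.4786 0.1229 0.1553] j6eff [-0.14  0.18]
```

play_rows(motion=[[[0,0,0,0.02,0,0],[0,0,0,0.04,0,0]]])

```text
clock: 24.7
ee_pos: [0.4785, 0.1229, 0.1553]
eef_rot: [[0.001, 1.0, -0.015], [0.0, -0.015, -1.0], [-1.0, 0.001, -0.0]]
force: [2.3, -0.2, -2.0]
finger_gap: 0.174
```

```bash
python3 t.py
```

```text
t=24.70 head -0.9 Tz 0.487 T [ 0.03 -0.77  0.49] F [ 2.3 -0.2 -2. ] pos [0.4785 0.1229 0.1553] j6eff [-0.18  0.33]
```

The left cam held: 0.38 N m at the same angle, now 0.49, so both cams are firm. Unwind the backlash, lift off and take the key back.

play_rows(motion=[[[0,0,0,0,0,0],[0,0,0,-0.11,0,0],[0,0,0,-0.22,0,0],[0,0,0,-0.33,0,0],[-0.1,0,0,-0.33,0,0],[-0.2,0,0,-0.33,0,0],[-0.4,0,0,-0.33,0,0],[-0.5,0,0,-0.33,0,0],[-0.5,0,0,-0.33,0,0]]])

```text
clock: 25.82
ee_pos: [0.4783, 0.1229, 0.2562]
eef_rot: [[0.001, 0.97, 0.242], [0.001, 0.242, -0.97], [-1.0, 0.001, -0.0]]
force: [-0.2, -0.3, -2.4]
finger_gap: 0.174
```

```bash
python3 v.py d1; python3 -c "
from h import *
plan((.48,-.03,.25),60);plan((.483,-.229,.25),60)"
```

```text
t=25.98 pos [0.4769 0.1225 0.2537] head 14.0 tilt 0.15 j [ 14.   5. -11.  73.   0.  90.] F [ 0.3 -0.9 -2.7] T [-0.043  0.01   0.007] gap 0.177
shares [ 0.019 -0.169  0.744] wx -1.023
t=25.98 pos [0.4769 0.1225 0.2537] head 14.0 tilt 0.15 j [ 14.   5. -11.  73.   0.  90.] F [ 0.3 -0.9 -2.7] T [-0.043  0.01   0.007] gap 0.177
shares [ 0.019 -0.395  1.713] wx -1.023
```

View pics/d1.png

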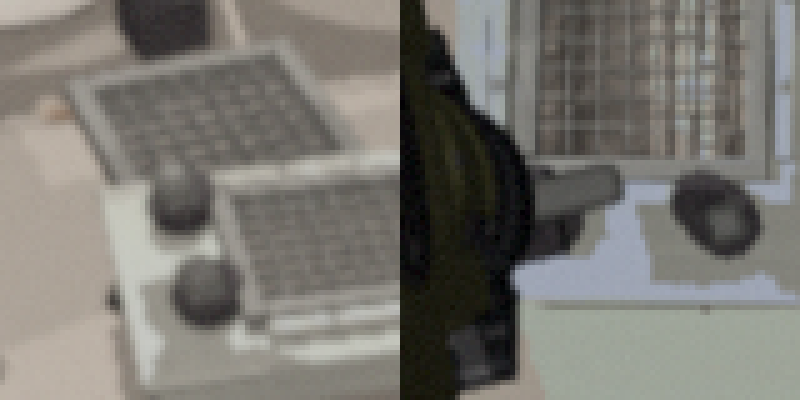

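play_rows(motion=[[[0,-0.05,0.25,-0.2,0,0],[0,-0.1,0.5,-0.4,0,0],[0,-0.17,0.75,-0.6,0,0],[0,-0.23,1,-0.8,0,0],[0,-0.23,1,-1,0,0],[0,-0.23,1,-1,0,0]]])

```text
clock: 26.72
ee_pos: [0.4807, -0.0828, 0.2537]
eef_rot: [[-0.003, 0.518, 0.855], [0.001, 0.855, -0.518], [-1.0, -0.001, -0.003]]
force: [0.1, 0.2, -2.3]
finger_gap: 0.17
```

```bash
python3 -c "
from h import *
plan((.483,-.225,.25),59)"
```

```text
t=26.73 pos [ 0.4807 -0.0828  0.2537] head 58.8 tilt 0.15 j [-10.   5. -12.  73.   0.  21.] F [ 0.1  0.2 -2.3] T [-0.058 -0.013  0.02 ] gap 0.170
shares [ 0.018 -0.602  0.378] wx -0.004
```

play_rows(motion=[[[0,-0.2,0.13,0,0,0],[0,-0.4,0.25,0,0,0],[0,-0.6,0.378,0,0,0],[0.1,-0.6,0.378,0,0,0],[0.3,-0.6,0.378,0,0,0],[0.55,-0.6,0.378,0,0,0],[0.8,-0.6,0.378,0,0,0],[0.9,-0.6,0.378,0,0,0],[0.9,-0.6,0.378,0,0,0],[0.9,-0.6,0.378,0,0,0]]])

```text
clock: 27.98
ee_pos: [0.4854, -0.224, 0.0759]
eef_rot: [[0.001, 0.515, 0.857], [-0.0, 0.857, -0.515], [-1.0, 0.0, 0.001]]
force: [0.4, 0.2, -1.3]
finger_gap: 0.174
```

```bash
python3 -c "
from h import *
plan((.483,-.225,.061),59)
s=r.get_image('side')['frame'][200:330,200:340,::-1];cv2.imwrite('pics/e1.png',cv2.resize(s,None,fx=4,fy=4,interpolation=3))"
```

```text
t=27.98 pos [ 0.4854 -0.224   0.0759] head 59.0 tilt 0.05 j [-25.  16. -23.  51.   0.   6.] F [ 0.4  0.2 -1.3] T [-0.031  0.029  0.023] gap 0.174
shares [ 0.074 -0.011 -0.008] wx -0.001
```

View pics/e1.png

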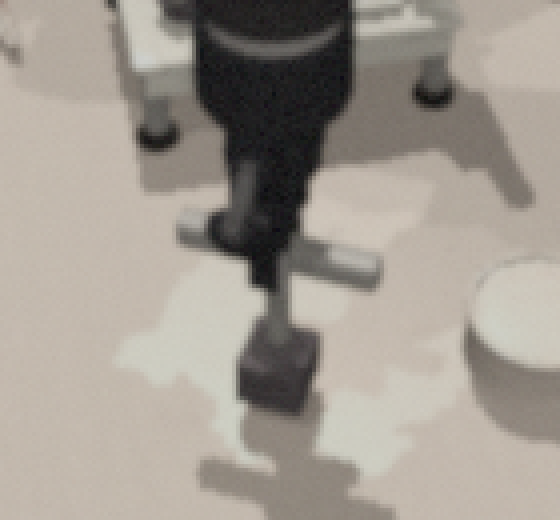

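The key hangs upright about 14 mm above the worktop. I'll lower it slowly.

play_rows(motion=[[[0.03,0,0,0,0,0],[0.055,0,0,0,0,0],[0.065,0,0,0,0,0],[0.072,0,0,0,0,0],[0.072,0,0,0,0,0]]])

```text
clock: 28.65
ee_pos: [0.485, -0.2244, 0.0612]
eef_rot: [[0.001, 0.515, 0.857], [-0.0, 0.857, -0.515], [-1.0, -0.0, 0.001]]
force: [-0.7, -0.3, 2.6]
finger_gap: 0.171
```

```bash
python3 t.py
```

```text
t=28.65 head 59.0 Tz -0.010 T [ 0.01  0.23 -0.01] F [-0.7 -0.3  2.6] pos [ 0.485  -0.2244  0.0612] j6eff [0.21 0.01]
```

Contact: Fz went from −2 to +2.6 N. Release and retreat straight up.

play_rows(motion=[[[0,0,0,0,0,0],[0,0,0,0,0,0],[0,0,0,0,0,0],[0,0,0,0,0,0],[0,0,0,0,0,0],[0,0,0,0,0,0]]], claw=0.8)

```text
clock: 29.4
ee_pos: [0.4847, -0.2242, 0.0607]
eef_rot: [[-0.0, 0.515, 0.857], [0.0, 0.857, -0.515], [-1.0, -0.0, -0.0]]
force: [-0.2, 0.5, 0.7]
finger_gap: 0.798
```

play_rows(motion=[[[-0.1,0,0,0,0,0],[-0.25,0,0,0,0,0],[-0.5,0,0,0,0,0],[-0.75,0,0,0,0,0],[-1,0,0,0,0,0],[-1,0,0,0,0,0],[-1,0,0,0,0,0]]])

```text
clock: 30.28
ee_pos: [0.4846, -0.2241, 0.2603]
eef_rot: [[-0.0, 0.515, 0.857], [0.0, 0.857, -0.515], [-1.0, -0.0, -0.0]]
force: [-0.1, -0.3, -0.6]
finger_gap: 0.801
```

```bash
python3 t.py; python3 -c "
from h import *
s=r.get_image('side')['frame'][:,:,::-1];cv2.imwrite('pics/f1.png',cv2.resize(s[140:330,200:360],None,fx=3,fy=3,interpolation=3))
cv2.imwrite('pics/f2.png',r.get_image('wrist')['frame'][:,:,::-1])"
```

```text
t=30.27 head 59.0 Tz -0.063 T [-0.01  0.04 -0.06] F [-0.1 -0.3 -0.6] pos [ 0.4846 -0.2241  0.2603] j6eff [0. 0.]
```

View pics/f1.png

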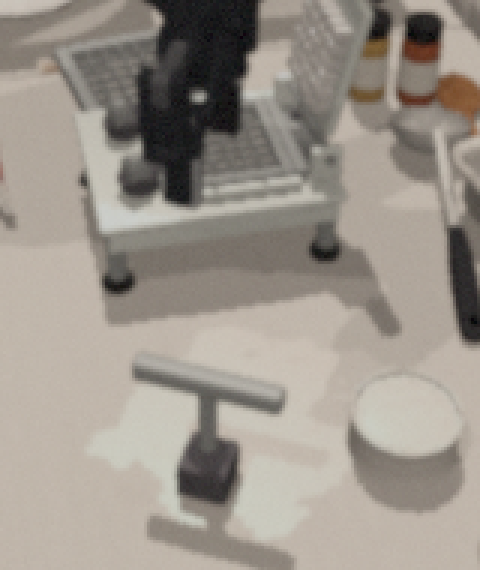

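View pics/f2.png

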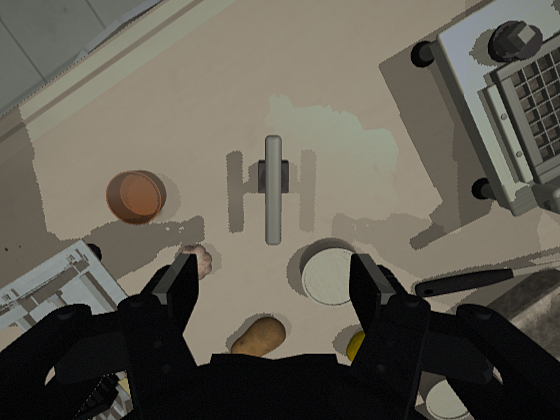

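The key stands upright on the worktop at about (273,190) in the wrist view. The gripper is clear and the bystanders haven't moved, so I'm handing in.

```bash
python3 -c "
from station import r
print(r.close_job())"
```

```text
the job is handed in; nothing more can be done
None
```

I tightened both cam screws with the T-key until they bit, stood the key back upright on the worktop, and handed the job in at about 30 s of the 72 s allowed. The hand-in reports no verdict.

- **Cams:** the screws turned freely at about 0.10 N m. I stopped the left at 0.43 N m and the right at 0.47 N m. Going back to the left, it had held (0.38 N m at the same angle) and I left it at 0.49 N m. Neither cam visibly turned back when I eased off the key.
- **Grip force:** I never measured it directly. From the torque I estimate roughly 30–50 N per cam, against the 6 N minimum and 120 N limit.
- **Last look:** the key was upright on its socket and the gripper was open about 0.2 m above its release point. The tin, ramekin, garlic and potato looked unmoved; I judged that by eye, not by measurement.
- **What failed or disagreed:**
  - My first grasp closed on nothing, because the real fingertips sit about 32 mm behind the reported TCP. I corrected for that and the second grasp held.
  - The first top-camera estimate of the left head was about 5 mm off in y; the wrist camera corrected it.

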